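# Unhook a prism bin from its retainer rack

### The job

The grey bin of glass prisms is caught in the grey steel rack: its foot stands behind the rack's lip and its back plate is hooked up behind the upper rail. Lift it by its handle until you feel the soft stop, tilt it back so that its foot swings out over the lip, and draw it down and out without forcing the rack or tipping out the prisms; then set it down gently, flat, in the shallow plywood tray and let go. Leave the other things on the bench where they are.

Things in the scene. Friction and masses are not known exactly. Their poses are not given: they have to be found in the camera images.
- bin: Grey plastic hang-in parts bin, 0.2 to 0.42 kg. Own axes: x to the rack's back, y across, z up. Origin: rear face of its back plate, at the lower edge, mid width. Tub 76 mm wide, x -100 to -6, z 42 to 74. Stands level on a rear foot (the plate) and a front foot (x -100 to -88, z 0 to 42), tunnel between. In the rack it sags forward up to 3 degrees.
- bin_grip (a point): Grip point of the bin's handle, at (-53, 0, 180) mm in the bin's axes: an upright post 26 mm along x, 12 mm along y, top at z 198, free all round above z 74. Grip it across y.
- bin_foot (a point): Centre of the bin's footprint, at (-50, 0, 0) mm in the bin's axes.
- bin_tongue (a point): Middle of the top edge of the bin's back plate, at (-3, 0, 132) mm in the bin's axes. The plate is 6 mm thick (x -6 to 0), 80 wide, z 0 to 132; its top is the tongue hooked behind the rack's upper rail, its bottom the rear foot behind the lip.
- rack: Fixed steel bench rack, base 150 x 150 x 10 mm, top at most z 259; its front looks to -x of its own axes. Origin on the table under the channel. Bin origin starts at rack (0, about 0, 65) mm. Channel floor z 65, back stop face x +1.5 (z 65 to 89), cheeks at y -47, +47 (x -8 to 52). More than 20 N between bin and rack is forcing it.
- rack_lip (a point): Point at rack (-10, 0, 71) mm. The lip, upper rail and pad sit on one retainer frame bolted at an unknown height h, 0 to 28 mm, not measured, fixed in a run. These points do not move with h: the real parts lie h higher. Lip: x -12 to -8, top at z 71+h. A straight lift cannot free the bin.
- rack_rail (a point): Point at rack (-10, 0, 164) mm. Upper rail: x -12 to -8, lower edge at z 164+h; free space behind it to x 36. With the bin tilted back about 18 degrees (handle away from the rack's front, foot forwards) its plate fits between rail and lip, its middle line through x -10, z 117+h; then it slides out along its own plane, down and forwards, about 50 mm, and pulls away forwards.
- rack_pad (a point): Point at rack (15, 0, 204) mm. Soft stop above the tongue: sprung rubber pad, x -6 to 36, underside at z 204+h, 6 N per mm, 2 N to start, 7 mm travel, then solid. The tongue meets it after a lift of 7+h mm; the foot is then 1 mm above the lip. A light load (2 to 8 N) kept on the pad while tilting keeps the foot clear.
- tray: Fixed shallow plywood tray, 180 (x) x 170 (y) x 18 mm tall, walls 6 mm, floor top 6 mm above the table; origin at the centre of its underside.
- cup: Bystander: turned brass candle cup, 44 mm wide, 55 mm tall; origin at the centre of its underside or on its length.
- spool: Bystander: plain brass spacer, upright cylinder 40 mm wide, 35 mm tall; origin at the centre of its underside or on its length.
- jar: Bystander: white closed jar, 70 mm wide, 120 mm tall; origin at the centre of its underside or on its length.
- pliers: Bystander: dark steel hand wrench lying flat; origin at the centre of its underside or on its length.
- dish: Bystander: shallow brass dish, 90 mm wide, 20 mm tall; origin at the centre of its underside or on its length.
- carton: Bystander: cardboard carton 100 x 140 x 60 mm; origin at the centre of its underside or on its length.
- driver: Bystander: screwdriver lying flat; origin at the centre of its underside or on its length.

How it is judged:
On the way:
1. the bin has come out of the rack, clear in front of it (x of bin_foot in the frame of rack below -0.11 m and contact force between bin and rack below 0.1 N), for 0.2 s.
At the end, for the whole second after the job is handed in: The bin stands flat (within 3.4 degrees) on the floor of the tray, between its walls (middle of its footprint within 60 mm of the tray's centre in x and y, 2 to 10 mm above the tray's underside), released and at rest (x of bin_foot in the frame of tray between -0.06 and 0.06 m and y of bin_foot in the frame of tray between -0.06 and 0.06 m and z of bin_foot in the frame of tray between 0.002 and 0.01 m and angle between bin's own z axis and vertical below 0.06 rad and linear speed of bin below 0.02 m/s); the robot touches nothing.
It fails at once if the bin is forced against the rack: more than 20 N between them (contact force between bin and rack above 20 N).
It fails at once if the bin is tipped more than 40 degrees: prisms spill (angle between bin's own z axis and vertical above 0.7 rad).
It fails at once if the bin is banged down in the tray: more than 30 N (contact force between bin and tray above 30 N).
It fails at once if another thing on the bench is moved by more than 30 mm (distance of any of cup, spool, jar, pliers, dish, carton, driver from where it was at the start of the episode above 0.03 m).
It also fails if it takes over 72 s, if anything falls off the work surface, if the arm or the gripper's body presses on something with over 40 N, if the wrist force passes 120 N, or if a joint passes its speed limit or range.

### The arm

A 6-joint arm with a two-finger parallel gripper is mounted at the origin on the work surface. World frame = base frame: x ahead of the robot, y to its left, z up, the work surface at z = 0. Lengths are in m, angles in rad, forces in N, time in s.
With the tool pointing down it reaches from about 0.275 to 0.725 m from the base axis. Payload 5.6 kg.
Tool frame: the origin (TCP) lies where the fingers leave the gripper's body, on its centre line; the fingertips stand 73 mm ahead of it and the grasp point (between the pads) lies 54 mm ahead of it; z points along the fingers, x is the direction in which the jaws open and shut, and the axes are right-handed (so a half turn about z gives the same grasp; the last joint's range is limited). The gripper opens to 85 mm and grips with 20 to 120 N. Pads are 22 mm wide; open, the fingers measure 114 mm over their backs; the gripper's body (76 mm by 85 mm) begins 54 mm behind the grasp point. The pads swing forward as they close: fully open they stand 13 mm farther back than shut.
Start: joints at [1.559, 0.255, 0.108, 0, -1.424, -0.285], TCP at [0.161, 0.526, 0.304] pointing down, gripper open.
Joint ranges: [-2.95, 2.95], [-1.21, 1.97], [-1.09, 1.5], [-2.87, 1.71], [-2.94, -0.07], [-3.05, 3.05]. Speed limits (rad/s): [2.57, 2.57, 3.14, 3.14, 3.14, 3.14].

### API

Orientations are given as a unit quaternion [x, y, z, w].
In Python, from plant import r gives the robot as it stands.
- The arm moves only by the shell command python3 -m creep 'ROWS' [FORCE]. ROWS is JSON, a list of rows, each a list of 7 numbers: the turn, a rotation vector about the world's x, y, z in rad, then the shift along the world's x, y, z in mm, then the closure, from 0 (fully open) to 1 (shut). In form: [[rx, ry, rz, tx, ty, tz, hand], ...]. A call has 1 to 5 rows; each row is the pose to reach, as a shift and turn from the pose commanded when the call began; what a row does not reach only later rows make up. A row lasts 1/12 s, in which the tool goes at most 41.7 mm and 7.16 degrees, less where a joint would pass 70% of its speed; a pose out of reach is approached as far as the arm can. A call with a gripper value outside its range is refused whole. The fingers move at their own pace and stop on an object; FORCE is the grip in N (left out, the last holds). Time passes only in rows, so rows that repeat a pose let the fingers close. It gives the time, the measured TCP pose, the force and the opening at its end, in the units of the state.
- r.observe(): the state, without advancing time (a new reading comes with each control period).
- r.read_camera(name): name is "scene" or "top" or "wrist"; returns a dict with "frame" (384x512x3 uint8, blue, green, red), "z_map" (384x512 float32, m along the optical axis (not along the pixel's ray), 0 where there is no reading), "camera_matrix" (3x3 intrinsics, pixels), "world_from_camera" (4x4, takes a point from camera to world coordinates). Camera axes: x right, y down, z forward; pixel columns grow to the right and rows downward; lengths in m; the calibration is good to about 2 mm. The wrist camera is an equidistant fisheye: a pixel r from the principal point sees the ray r / f radians off the axis. A picture is of the moment at which its call begins.
- r.close_job(): hands the job in, once; it reports no verdict.
The state is a dict: "clock": time; "joint_positions": joint angles; "dq": joint speeds; "joint_efforts": joint torques, N m; "tcp_pos": TCP position; "tool_rot": TCP orientation; "ft_force": force on the tool from outside, world axes, zero at the start; "ft_torque": the same for the moment, N m; "gripper_width": opening from 0.0 (shut) to 1.0 (fully open).
Only numpy, scipy, OpenCV 4.12 (cv2) and the standard library are available. Lean on these libraries where they do the work, as an engineer would, in place of code of your own. Each camera call takes 0.05 s, during which the arm holds its last target. There are 200 camera calls.

## Working session

There is one attempt and no reset: what is moved stays moved. The work goes in short steps, Python scripts to look and compute and a shell command to move; the robot and the scene stay as the last step left them, time stands still between calls to the robot, and variables do not carry over. Pictures are saved under pics/ and viewed, about 8 in all and at most 12, crops included, and the job is handed in when it is done.

```bash
mkdir -p pics; ls
cat > h.py <<'E'
import numpy as np, cv2
from plant import r
def cam(n,save=None):
    c=r.read_camera(n)
    if save: cv2.imwrite('pics/'+save+'.png',c['frame'])
    return c
def cloud(c):
    z=c['z_map'];K=c['camera_matrix'];v,u=np.mgrid[:z.shape[0],:z.shape[1]]
    p=np.stack([(u-K[0,2])/K[0,0]*z,(v-K[1,2])/K[1,1]*z,z],-1)
    T=np.array(c['world_from_camera']);w=p@T[:3,:3].T+T[:3,3]
    w[z==0]=np.nan
    return w
E
python3 - <<'E'
from h import *
a=cam('scene');b=cam('top')
cv2.imwrite('pics/a.png',a['frame']);cv2.imwrite('pics/b.png',b['frame'])
np.savez('ab.npz',a=a['frame'],za=cloud(a),b=b['frame'],zb=cloud(b))
for c in(a,b):print(np.round(c['world_from_camera'],3),np.round(c['camera_matrix'],1))
print(r.observe())
E
```

```text
pics
[[ 0.169  0.723 -0.67   1.256]
 [ 0.986 -0.115  0.124 -0.122]
 [ 0.013 -0.681 -0.732  0.908]
 [ 0.     0.     0.     1.   ]] [[363.    0.  260.7]
 [  0.  363.  190.3]
 [  0.    0.    1. ]]
[[ 0.024 -0.982  0.188  0.336]
 [-1.    -0.021  0.019  0.007]
 [-0.015 -0.189 -0.982  1.285]
 [ 0.     0.     0.     1.   ]] [[397.    0.  256.9]
 [  0.  397.  186.9]
 [  0.    0.    1. ]]
{'clock': 0.1, 'joint_positions': array([ 1.55860154e+00,  2.55699815e-01,  1.07113430e-01, -4.01429435e-04,
       -1.42393744e+00, -2.84576754e-01]), 'dq': array([ 0.00021188, -0.00103167,  0.00497053,  0.00178138, -0.00020078,
        0.00237897]), 'joint_efforts': array([-1.26100647e-03, -3.87603378e+01,  2.38476008e+01,  5.37787467e+00,
       -3.76658805e-03,  1.03521788e-06]), 'tcp_pos': array([0.16070701, 0.52565054, 0.30307487]), 'tool_rot': array([-5.94772449e-01,  8.03893618e-01, -5.68010220e-04, -6.80325244e-04]), 'ft_force': array([0.78571553, 0.3737055 , 0.45077548]), 'ft_torque': array([-0.00965783,  0.02473145, -0.02359541]), 'gripper_width': 0.9959431495223124}
```

View pics/a.png

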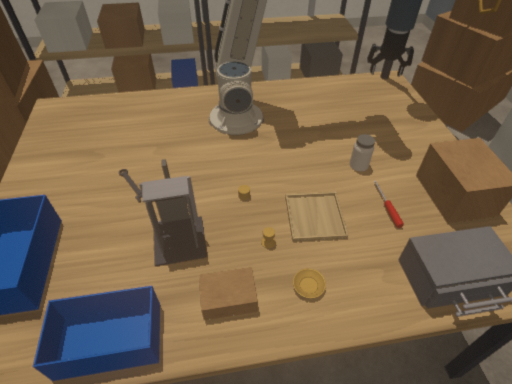

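View pics/b.png

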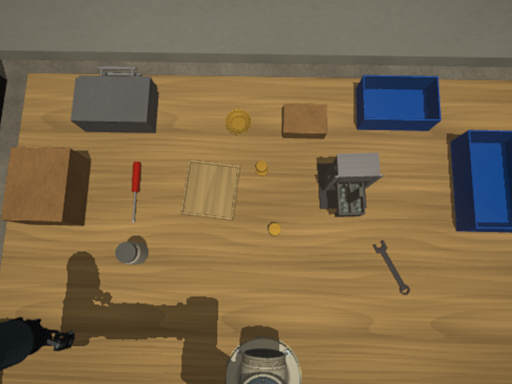

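The scene view shows the rack at about (180,215) and the tray at (316,217). In the top view the rack is at (355,165), the bin is in front of it towards the robot at (350,197), and the tray is at (211,190). Next I measure the rack, bin and tray from the depth.

Run:
```python
import numpy as np, cv2
d=np.load('ab.npz')
for im,cl in((d['b'],d['zb']),(d['a'],d['za'])):
    m=(cl[...,2]>.03)&(cl[...,0]>.3)&(cl[...,0]<.72)&(cl[...,1]<-.1)&(cl[...,1]>-.36)&(cl[...,2]<.35)
    P=cl[m]; 
    for lo in np.arange(.03,.31,.015):
        q=P[(P[:,2]>=lo)&(P[:,2]<lo+.015)]
        if len(q)>3: print(round(lo,3),len(q),np.round(q.min(0)[:2],3),np.round(q.max(0)[:2],3),np.round(np.median(q,0),3))
    t=P[P[:,2]>np.nanmax(P[:,2])-.015]
    print('top rect',cv2.minAreaRect((t[:,:2]*1000).astype(np.float32)))
    # tray
    m=(cl[...,2]>.012)&(cl[...,2]<.024)&(cl[...,0]>.4)&(cl[...,0]<.72)&(cl[...,1]<.25)&(cl[...,1]>-.02)
    n,l,s,c=cv2.connectedComponentsWithStats(m.astype(np.uint8))
    for i in range(1,n):
        if s[i,4]>40:
            q=cl[l==i];print('tray',s[i],cv2.minAreaRect((q[:,:2]*1000).astype(np.float32)),np.median(q[:,2]))
cv2.imwrite('pics/c.png',np.hstack([cv2.resize(d['b'][140:225,310:390],None,fx=6,fy=6,interpolation=2)[:510],cv2.resize(d['a'][165:270,140:215],None,fx=4.2,fy=4.86,interpolation=2)[:510]]))
```

```text
0.03 11 [ 0.572 -0.198] [ 0.621 -0.179] [ 0.603 -0.189  0.04 ]
0.045 20 [ 0.569 -0.304] [ 0.632 -0.18 ] [ 0.575 -0.19   0.051]
0.06 41 [ 0.483 -0.308] [ 0.631 -0.179] [ 0.571 -0.207  0.068]
0.075 43 [ 0.483 -0.306] [ 0.633 -0.178] [ 0.575 -0.2    0.085]
0.09 58 [ 0.482 -0.309] [ 0.629 -0.178] [ 0.571 -0.211  0.098]
0.105 403 [ 0.482 -0.307] [ 0.631 -0.178] [ 0.535 -0.237  0.112]
0.12 311 [ 0.482 -0.3  ] [ 0.632 -0.179] [ 0.527 -0.237  0.127]
0.135 169 [ 0.483 -0.308] [ 0.631 -0.178] [ 0.534 -0.238  0.139]
0.15 52 [ 0.517 -0.307] [ 0.633 -0.178] [ 0.575 -0.225  0.157]
0.165 42 [ 0.516 -0.306] [ 0.631 -0.178] [ 0.575 -0.19   0.175]
0.18 72 [ 0.516 -0.305] [ 0.631 -0.179] [ 0.573 -0.237  0.189]
0.195 85 [ 0.516 -0.307] [ 0.633 -0.182] [ 0.573 -0.237  0.203]
0.21 92 [ 0.516 -0.308] [ 0.63  -0.178] [ 0.573 -0.238  0.216]
0.225 82 [ 0.515 -0.307] [ 0.633 -0.179] [ 0.572 -0.238  0.233]
0.24 1005 [ 0.516 -0.307] [ 0.639 -0.178] [ 0.603 -0.24   0.244]
0.255 53 [ 0.515 -0.25 ] [ 0.541 -0.237] [ 0.527 -0.242  0.262]
top rect ((527.6046142578125, -243.34066772460938), (25.98391342163086, 12.4970
[... 761 characters left out ...]
.165 155 [ 0.569 -0.297] [ 0.638 -0.183] [ 0.581 -0.248  0.171]
0.18 51 [ 0.57  -0.296] [ 0.638 -0.183] [ 0.618 -0.197  0.188]
0.195 58 [ 0.518 -0.302] [ 0.638 -0.182] [ 0.613 -0.194  0.203]
0.21 116 [ 0.519 -0.312] [ 0.638 -0.183] [ 0.617 -0.242  0.219]
0.225 75 [ 0.52  -0.312] [ 0.636 -0.182] [ 0.572 -0.241  0.238]
0.24 927 [ 0.518 -0.31 ] [ 0.638 -0.182] [ 0.604 -0.247  0.244]
0.255 43 [ 0.514 -0.253] [ 0.542 -0.241] [ 0.53  -0.247  0.262]
top rect ((527.7587280273438, -247.00177001953125), (28.2932071685791, 11.903115272521973), 1.9741995334625244)
tray [285 192  61  48 324] ((568.28662109375, 176.4959716796875), (161.580078125, 183.16114807128906), 84.7869873046875) 0.017035084635373232
```

View pics/c.png

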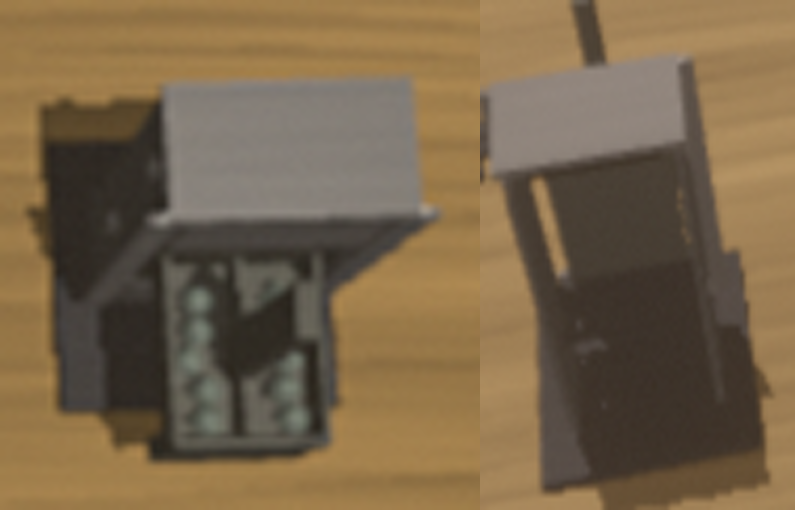

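The crop shows the handle's top standing in front of the rack's top plate. Its measured z of 0.262 matches the expected 0.263. The tub holds the prisms, and the rack's front looks towards -x. I'll refine yaw, sag and rack x before moving.

Run:
```python
import numpy as np, cv2
d=np.load('ab.npz')
R=lambda q:tuple(np.round(np.r_[cv2.minAreaRect((q[:,:2]*1000).astype(np.float32))[0],cv2.minAreaRect((q[:,:2]*1000).astype(np.float32))[1],cv2.minAreaRect((q[:,:2]*1000).astype(np.float32))[2]],1))
for nm,cl in(('top',d['zb']),('scene',d['za'])):
    X,Y,Z=np.moveaxis(cl,-1,0)
    m=(Z>.238)&(Z<.25)&(X>.555)&(X<.66)&(abs(Y+.245)<.08); q=cl[m]; print(nm,'racktop',len(q),R(q),np.median(q[:,2]))
    print('front edge per y',[ (round(y,3),round(q[abs(q[:,1]-y)<.004][:,0].min()*1000,1),round(q[abs(q[:,1]-y)<.004][:,0].max()*1000,1)) for y in np.arange(-.30,-.18,.015) if (abs(q[:,1]-y)<.004).any()])
    m=(Z>.005)&(Z<.015)&(X>.45)&(X<.7)&(abs(Y+.245)<.12); q=cl[m]; print('base',len(q),R(q))
    m=(Z>.125)&(Z<.146)&(X>.46)&(X<.58)&(abs(Y+.243)<.05); q=cl[m]; print('rim',len(q),R(q))
    if len(q)>50:
        for lo in np.arange(.48,.575,.01):
            s=q[(q[:,0]>=lo)&(q[:,0]<lo+.01)]; 
            if len(s): print(round(lo,2),len(s),np.round(np.percentile(s[:,2],[50,90])*1000,1),np.round(s[:,1].min(),3),np.round(s[:,1].max(),3))
    m=(Z>.255)&(Z<.27)&(X>.5)&(X<.56)&(abs(Y+.245)<.03); q=cl[m]; print('handle',R(q),np.median(q[:,2]))
```

```text
top racktop 1004 (np.float64(603.9), np.float64(-241.2), np.float64(65.1), np.float64(129.2), np.float64(2.8)) 0.24431006908931863
front edge per y [(np.float64(-0.3), np.float64(575.6), np.float64(629.7)), (np.float64(-0.285), np.float64(573.9), np.float64(638.7)), (np.float64(-0.27), np.float64(573.9), np.float64(635.4)), (np.float64(-0.255), np.float64(572.0), np.float64(635.0)), (np.float64(-0.24), np.float64(571.1), np.float64(634.9)), (np.float64(-0.225), np.float64(571.4), np.float64(634.3)), (np.float64(-0.21), np.float64(570.6), np.float64(633.8)), (np.float64(-0.195), np.float64(569.5), np.float64(634.3))]
base 606 (np.float64(575.8), np.float64(-244.5), np.float64(239.3), np.float64(248.1), np.float64(89.9))
rim 289 (np.float64(530.8), np.float64(-247.9), np.float64(95.9), np.float64(90.9), np.float64(1.6))
0.48 51 [136.6 140.1] -0.282 -0.207
0.49 30 [131.4 137.8] -0.283 -0.207
0.5 26 [132.7 138.2] -0.283 -0.206
0.51 33 [129.  137.7] -0.28 -0.206
0.52 30 [131.8 139.4] -0.281 -0.206
0.53 21 [135.1 138.6] -0.281 -0.205
0.54 14 [133.8 138.9] -0.281 -0.205
0.55 22 [129.8 138.1
[... 457 characters left out ...]
p.float64(637.2)), (np.float64(-0.27), np.float64(570.5), np.float64(637.5)), (np.float64(-0.255), np.float64(571.4), np.float64(636.1)), (np.float64(-0.24), np.float64(572.5), np.float64(634.9)), (np.float64(-0.225), np.float64(568.7), np.float64(634.1)), (np.float64(-0.21), np.float64(568.7), np.float64(633.2)), (np.float64(-0.195), np.float64(567.9), np.float64(632.3))]
base 1416 (np.float64(564.3), np.float64(-251.7), np.float64(210.3), np.float64(214.7), np.float64(2.4))
rim 49 (np.float64(576.1), np.float64(-235.4), np.float64(40.0), np.float64(84.7), np.float64(29.8))
handle (np.float64(527.8), np.float64(-247.1), np.float64(28.3), np.float64(11.8), np.float64(2.5)) 0.2616550570682993
```

```bash
python3 -m creep '[[0,0,0,8,-20,35,0],[0,0,0.1,20,-50,70,0],[0,0,0.2,35,-85,80,0],[0,0,0.3,52,-122,80,0],[0,0,0.3,70,-160,80,0]]'
```

```text
clock: 0.52
tcp_pos: [0.2302, 0.3665, 0.3846]
tool_rot: [0.71, -0.704, -0.001, -0.001]
ft_force: [1.8, 0.4, 0.1]
gripper_width: 1.005
```

No sag: the rim is level at 139 mm, as expected. Rack yaw is about +2.7°. The handle is at (0.5277, -0.2452), so the rack origin is near (0.581, -0.243). The rack top is at 0.244. I'm moving above the handle.

```bash
python3 -m creep '[[0,0,0,18,-37,0,0],[0,0,0.039,36,-74,0,0],[0,0,0.039,54,-111,0,0],[0,0,0.039,72,-148,0,0],[0,0,0.039,90,-185,0,0]]'
python3 -m creep '[[0,0,0,18,-37,0,0],[0,0,0,36,-74,0,0],[0,0,0,54,-111,0,0],[0,0,0,72,-148,0,0],[0,0,0,90,-185,0,0]]'
python3 -m creep '[[0,0,0,18,-37,0,0],[0,0,0,36,-74,0,0],[0,0,0,54,-111,0,0],[0,0,0,72,-148,0,0],[0,0,0,90,-185,0,0]]'
python3 -m creep '[[0,0,0,18,-36,-5,0],[0,0,0,26,-53,-10,0],[0,0,0,27,-55,-15,0],[0,0,0,27,-55,-15,0]]'
python3 - <<'E'
from h import *
c=cam('wrist','w1');print(r.observe()['tcp_pos'],r.observe()['tool_rot'],r.observe()['ft_force']);print(c['camera_matrix'],c['world_from_camera'])
E
```

```text
clock: 0.93
tcp_pos: [0.3199, 0.1808, 0.3838]
tool_rot: [0.722, -0.692, -0.0, -0.0]
ft_force: [1.9, 1.1, 0.0]
gripper_width: 1.003
clock: 1.35
tcp_pos: [0.41, -0.0043, 0.3838]
tool_rot: [0.722, -0.692, -0.0, -0.0]
ft_force: [1.3, 1.3, 0.4]
gripper_width: 1.002
clock: 1.77
tcp_pos: [0.5002, -0.1893, 0.3834]
tool_rot: [0.722, -0.692, -0.0, 0.0]
ft_force: [1.3, 1.0, 0.3]
gripper_width: 1.003
clock: 2.1
tcp_pos: [0.5269, -0.243, 0.3662]
tool_rot: [0.721, -0.693, -0.002, 0.001]
ft_force: [0.5, 0.8, 0.4]
gripper_width: 1.002
[ 0.52669946 -0.24219319  0.36756652] [ 7.21573757e-01 -6.92336215e-01 -1.23911906e-03  5.85854854e-04] [-0.19269186  0.88638085 -0.92505148]
[[297.31863964   0.         257.03480301]
 [  0.         297.31863964 186.95155801]
 [  0.           0.           1.        ]] [[ 0.04017634 -0.95640757 -0.28925839  0.59870529]
 [-0.99919065 -0.03902926 -0.00973505 -0.24086685]
 [-0.00197886  0.2894154  -0.95720155  0.43633801]
 [ 0.          0.          0.          1.        ]]
```

View pics/w1.png

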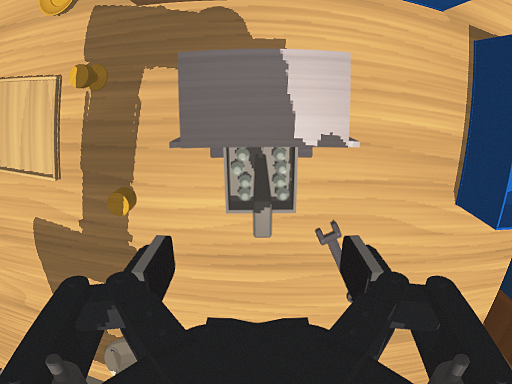

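The handle's top is at (263,225), between the open fingers at (165,240) and (350,240), and about 2–3 mm towards -y of centre. I'll correct that, descend and grip.

```bash
python3 -m creep '[[0,0,0,1,-2.5,0,0],[0,0,0,1,-2.5,-20,0],[0,0,0,1,-2.5,-40,0],[0,0,0,1,-2.5,-60,0],[0,0,0,1,-2.5,-67,0]]'
python3 -m creep '[[0,0,0,0,0,0,0],[0,0,0,0,0,0,0.4],[0,0,0,0,0,0,0.7],[0,0,0,0,0,0,0.75],[0,0,0,0,0,0,0.8]]' 40
python3 -m creep '[[0,0,0,0,0,0,0.85],[0,0,0,0,0,0,0.9],[0,0,0,0,0,0,0.95],[0,0,0,0,0,0,1],[0,0,0,0,0,0,1]]' 40
```

```text
clock: 2.57
tcp_pos: [0.527, -0.2431, 0.3]
tool_rot: [0.722, -0.692, -0.001, 0.0]
ft_force: [-0.9, -0.2, -1.2]
gripper_width: 1.003
clock: 2.98
tcp_pos: [0.5282, -0.2447, 0.3031]
tool_rot: [0.722, -0.692, 0.001, -0.0]
ft_force: [-0.5, -0.0, -0.2]
gripper_width: 0.453
clock: 3.4
tcp_pos: [0.528, -0.2447, 0.3022]
tool_rot: [0.722, -0.692, 0.0, -0.0]
ft_force: [0.5, 0.3, 1.2]
gripper_width: 0.132
```

```bash
python3 -m creep '[[0,0,0,0,0,0,1],[0,0,0,0,0,0,1],[0,0,0,0,0,0,1]]' 110
python3 -m creep '[[0,0,0,0,0,1,1],[0,0,0,0,0,2,1],[0,0,0,0,0,3,1],[0,0,0,0,0,4,1],[0,0,0,0,0,5,1]]'
python3 -m creep '[[0,0,0,0,0,0,1],[0,0,0,0,0,0,1],[0,0,0,0,0,0,1],[0,0,0,0,0,0,1]]'
python3 - <<'E'
from h import *
for i in range(6):
    cam('top');o=r.observe();print(np.round(o['ft_force'],2),np.round(o['ft_torque'],3),np.round(o['tcp_pos']*1000,2))
E
```

```text
clock: 3.65
tcp_pos: [0.528, -0.2447, 0.3023]
tool_rot: [0.722, -0.692, 0.0, -0.0]
ft_force: [0.4, -1.4, 2.4]
gripper_width: 0.121
clock: 4.07
tcp_pos: [0.528, -0.2443, 0.3064]
tool_rot: [0.722, -0.692, -0.0, -0.0]
ft_force: [2.8, 0.1, -3.6]
gripper_width: 0.126
clock: 4.4
tcp_pos: [0.528, -0.2445, 0.3068]
tool_rot: [0.722, -0.692, -0.0, -0.0]
ft_force: [2.9, 2.2, -1.9]
gripper_width: 0.122
[ 3.33  1.77 -2.96] [ 0.484 -1.023  0.188] [ 527.97 -244.46  306.78]
[ 3.17  0.9  -3.68] [ 0.445 -1.044  0.121] [ 527.97 -244.47  306.78]
[ 2.    1.2  -3.33] [ 0.492 -1.056  0.099] [ 527.99 -244.48  306.82]
[ 2.15  1.57 -2.61] [ 0.445 -1.078  0.12 ] [ 527.99 -244.52  306.87]
[ 3.28  1.02 -3.8 ] [ 0.498 -1.126  0.121] [ 527.97 -244.54  306.86]
[ 1.69  0.93 -3.29] [ 0.495 -1.118  0.152] [ 527.96 -244.55  306.86]
```

The bin weighs about 3.2 N. The rack pushes +x about 2.5 N, meaning the plate leans on the lip or rail, so I'll ease it +x and keep lifting slowly.

```bash
python3 -m creep '[[0,0,0,0.5,0,0,1],[0,0,0,1,0,0,1],[0,0,0,1,0,0,1],[0,0,0,1,0,0,1],[0,0,0,1,0,0,1]]'
python3 -m creep '[[0,0,0,0,0,1,1],[0,0,0,0,0,1.5,1],[0,0,0,0,0,2,1],[0,0,0,0,0,2,1]]'
python3 -m creep '[[0,0,0,0,0,0.7,1],[0,0,0,0,0,1.4,1],[0,0,0,0,0,2,1],[0,0,0,0,0,2,1]]'
python3 -m creep '[[0,0,0,0,0,0.7,1],[0,0,0,0,0,1.4,1],[0,0,0,0,0,2,1],[0,0,0,0,0,2,1]]'
python3 - <<'E'
from h import *
for i in range(4):
    cam('top');o=r.observe();print(np.round(o['ft_force'],2),np.round(o['ft_torque'],3),np.round(o['tcp_pos']*1000,2))
E
```

```text
clock: 5.12
tcp_pos: [0.5286, -0.2448, 0.3069]
tool_rot: [0.722, -0.692, -0.0, 0.0]
ft_force: [0.4, -0.4, -1.2]
gripper_width: 0.122
clock: 5.45
tcp_pos: [0.5289, -0.2447, 0.3091]
tool_rot: [0.722, -0.692, 0.0, -0.0]
ft_force: [-0.3, 1.4, -2.4]
gripper_width: 0.124
clock: 5.78
tcp_pos: [0.5289, -0.2447, 0.3111]
tool_rot: [0.722, -0.692, 0.0, -0.0]
ft_force: [-0.3, -0.6, -2.3]
gripper_width: 0.12
clock: 6.12
tcp_pos: [0.529, -0.2446, 0.3131]
tool_rot: [0.722, -0.692, 0.0, -0.0]
ft_force: [-0.7, 0.2, -2.5]
gripper_width: 0.126
[ 0.31  0.63 -2.31] [0.023 0.027 0.02 ] [ 528.93 -244.66  312.99]
[-0.25  0.14 -1.9 ] [-0.031 -0.012  0.015] [ 528.91 -244.62  312.91]
[-0.28  0.53 -1.85] [ 0.01  -0.01   0.023] [ 528.91 -244.61  312.88]
[-0.02  0.39 -2.38] [ 0.033 -0.018  0.025] [ 528.91 -244.6   312.84]
```

```bash
python3 -m creep '[[0,0,0,0,0,0.6,1],[0,0,0,0,0,1.2,1],[0,0,0,0,0,1.2,1]]'
python3 -m creep '[[0,0,0,0,0,0.6,1],[0,0,0,0,0,1.2,1],[0,0,0,0,0,1.2,1]]'
```

```text
clock: 6.57
tcp_pos: [0.529, -0.2446, 0.3143]
tool_rot: [0.722, -0.692, 0.0, -0.0]
ft_force: [0.1, 0.9, -2.8]
gripper_width: 0.125
clock: 6.82
tcp_pos: [0.529, -0.2447, 0.3155]
tool_rot: [0.722, -0.692, 0.0, -0.0]
ft_force: [0.3, 0.4, -2.3]
gripper_width: 0.123
```

```bash
python3 -m creep '[[0,0,0,0,0,0.5,1],[0,0,0,0,0,1,1],[0,0,0,0,0,1,1]]'
```

```text
clock: 7.07
tcp_pos: [0.529, -0.2446, 0.3164]
tool_rot: [0.722, -0.692, 0.0, -0.0]
ft_force: [-0.8, -0.3, -2.2]
gripper_width: 0.121
```

```bash
python3 -m creep '[[0,0,0,0,0,0.6,1],[0,0,0,0,0,1.2,1],[0,0,0,0,0,1.2,1]]'
python3 -m creep '[[0,0,0,0,0,0.6,1],[0,0,0,0,0,1.2,1],[0,0,0,0,0,1.2,1]]'
```

```text
clock: 7.32
tcp_pos: [0.529, -0.2447, 0.3176]
tool_rot: [0.722, -0.692, 0.0, -0.0]
ft_force: [0.4, 0.4, -2.1]
gripper_width: 0.12
clock: 7.57
tcp_pos: [0.5289, -0.2446, 0.3189]
tool_rot: [0.722, -0.692, 0.0, -0.0]
ft_force: [0.2, 0.2, -2.3]
gripper_width: 0.124
```

```bash
python3 -m creep '[[0,0,0,0,0,0.5,1],[0,0,0,0,0,0.5,1],[0,0,0,0,0,0.5,1]]'
```

```text
clock: 7.82
tcp_pos: [0.5289, -0.2446, 0.3192]
tool_rot: [0.722, -0.692, 0.0, -0.0]
ft_force: [-0.1, -0.2, -3.0]
gripper_width: 0.121
```

```bash
python3 -m creep '[[0,0,0,0,0,0.6,1],[0,0,0,0,0,1.2,1],[0,0,0,0,0,1.2,1]]'
python3 -m creep '[[0,0,0,0,0,0.4,1],[0,0,0,0,0,0.8,1],[0,0,0,0,0,0.8,1]]'
```

```text
clock: 8.07
tcp_pos: [0.529, -0.2447, 0.3206]
tool_rot: [0.722, -0.692, 0.0, -0.0]
ft_force: [-0.3, 0.1, -1.8]
gripper_width: 0.123
clock: 8.32
tcp_pos: [0.5289, -0.2446, 0.3213]
tool_rot: [0.722, -0.692, 0.0, -0.0]
ft_force: [-0.7, -0.0, -2.0]
gripper_width: 0.123
```

```bash
python3 -m creep '[[0,0,0,0,0,0.6,1],[0,0,0,0,0,1.2,1],[0,0,0,0,0,1.2,1]]'
python3 -m creep '[[0,0,0,0,0,0.4,1],[0,0,0,0,0,0.8,1],[0,0,0,0,0,0.8,1]]'
```

```text
clock: 8.57
tcp_pos: [0.5289, -0.2446, 0.3223]
tool_rot: [0.722, -0.692, -0.0, 0.0]
ft_force: [0.2, -0.0, -1.8]
gripper_width: 0.122
clock: 8.82
tcp_pos: [0.5289, -0.2446, 0.3227]
tool_rot: [0.722, -0.692, -0.0, 0.0]
ft_force: [0.8, -0.7, -4.6]
gripper_width: 0.122
```

The pad met the tongue after a lift of about 20 mm, so h ≈ 13, which agrees with the rack top at 0.244. I'll now tilt in 3° steps, following the pad.

```bash
python3 -m creep '[[0,0,0,0,0,0.3,1],[0,0,0,0,0,0.3,1],[0,0,0,0,0,0.3,1]]'
python3 -m creep '[[-0.0008,0.0174,0,2.8,0.13,0.76,1],[-0.0016,0.0348,0,5.6,0.26,1.53,1],[-0.0025,0.0523,0,8.35,0.39,2.29,1],[-0.0025,0.0523,0,8.35,0.39,2.29,1],[-0.0025,0.0523,0,8.35,0.39,2.29,1]]'
```

```text
clock: 9.07
tcp_pos: [0.5289, -0.2445, 0.323]
tool_rot: [0.722, -0.692, -0.0, 0.0]
ft_force: [1.8, -0.6, -6.8]
gripper_width: 0.126
clock: 9.48
tcp_pos: [0.538, -0.2441, 0.3254]
tool_rot: [0.722, -0.692, -0.018, 0.019]
ft_force: [-0.1, -0.6, -7.5]
gripper_width: 0.118
```

Run:
```python
from h import *
for i in range(3):
    cam('top');o=r.observe();print(np.round(o['ft_force'],2),np.round(o['ft_torque'],3),np.round(o['tcp_pos']*1000,2),o['clock'])
```

```text
[ 0.49 -0.88 -7.4 ] [ 0.118 -0.288 -0.041] [ 537.83 -244.06  325.44] 9.5333
[ 0.83 -0.07 -8.31] [ 0.059 -0.376  0.033] [ 537.68 -244.03  325.49] 9.5833
[ 1.33 -0.66 -8.64] [ 0.138 -0.46   0.007] [ 537.56 -244.04  325.51] 9.6333
```

```bash
python3 -m creep '[[-0.0008,0.0174,0,2.8,0.13,0.55,1],[-0.0016,0.0348,0,5.6,0.26,1.1,1],[-0.0025,0.0523,0,8.44,0.40,1.7,1],[-0.0025,0.0523,0,8.44,0.40,1.7,1],[-0.0025,0.0523,0,8.44,0.40,1.7,1]]'
python3 -m creep '[[0,0,0,0,0,0,1],[0,0,0,0,0,0,1]]'
```

```text
clock: 10.05
tcp_pos: [0.5466, -0.2439, 0.3274]
tool_rot: [0.721, -0.691, -0.036, 0.038]
ft_force: [0.5, -0.0, -6.3]
gripper_width: 0.12
clock: 10.22
tcp_pos: [0.546, -0.2438, 0.3275]
tool_rot: [0.721, -0.691, -0.036, 0.038]
ft_force: [0.6, -0.3, -7.9]
gripper_width: 0.122
```

```bash
python3 -m creep '[[-0.0008,0.0174,0,2.8,0.13,0.5,1],[-0.0016,0.0348,0,5.7,0.26,1.1,1],[-0.0025,0.0523,0,8.6,0.40,1.6,1],[-0.0025,0.0523,0,8.6,0.40,1.6,1],[-0.0025,0.0523,0,8.6,0.40,1.6,1]]'
python3 -m creep '[[0,0,0,0,0,0,1],[0,0,0,0,0,0,1]]'
```

```text
clock: 10.63
tcp_pos: [0.5552, -0.2435, 0.329]
tool_rot: [0.72, -0.69, -0.053, 0.057]
ft_force: [-0.1, -0.2, -7.2]
gripper_width: 0.124
clock: 10.8
tcp_pos: [0.5547, -0.2433, 0.3291]
tool_rot: [0.72, -0.69, -0.054, 0.056]
ft_force: [1.9, -0.5, -7.6]
gripper_width: 0.125
```

```bash
python3 -m creep '[[-0.0008,0.0174,0,2.8,0.13,0.45,1],[-0.0016,0.0348,0,5.7,0.26,0.9,1],[-0.0025,0.0523,0,8.5,0.40,1.3,1],[-0.0025,0.0523,0,8.5,0.40,1.3,1],[-0.0025,0.0523,0,8.5,0.40,1.3,1]]'
python3 -m creep '[[0,0,0,0,0,0,1],[0,0,0,0,0,0,1]]'
```

```text
clock: 11.22
tcp_pos: [0.5637, -0.2431, 0.3303]
tool_rot: [0.718, -0.688, -0.071, 0.076]
ft_force: [0.0, 0.0, -7.9]
gripper_width: 0.124
clock: 11.38
tcp_pos: [0.5631, -0.2429, 0.3304]
tool_rot: [0.718, -0.688, -0.072, 0.075]
ft_force: [1.1, 0.8, -8.1]
gripper_width: 0.122
```

```bash
python3 -m creep '[[-0.0008,0.0174,0,2.8,0.13,0.3,1],[-0.0016,0.0348,0,5.8,0.26,0.6,1],[-0.0025,0.0523,0,8.7,0.40,0.9,1],[-0.0025,0.0523,0,8.7,0.40,0.9,1],[-0.0025,0.0523,0,8.7,0.40,0.9,1]]'
python3 -m creep '[[0,0,0,0,0,0,1],[0,0,0,0,0,0,1]]'
python3 - <<'E'
from h import *
o=r.observe();print(np.round(o['ft_force'],2),np.round(o['ft_torque'],3),np.round(o['tcp_pos']*1000,2))
w=cam('wrist');t=cam('top');s=cam('scene')
f=lambda im:cv2.resize(im,None,fx=4.5,fy=4.5,interpolation=2)
cv2.imwrite('pics/t1.png',np.hstack([f(t['frame'][135:235,305:390]),f(s['frame'][160:260,140:225])]))
np.save('t1.npy',cloud(t))
cv2.imwrite('pics/w2.png',w['frame'])
E
```

```text
clock: 11.8
tcp_pos: [0.5723, -0.2427, 0.3312]
tool_rot: [0.716, -0.686, -0.089, 0.095]
ft_force: [0.0, 0.1, -6.0]
gripper_width: 0.123
clock: 11.97
tcp_pos: [0.5718, -0.2425, 0.3314]
tool_rot: [0.716, -0.686, -0.089, 0.094]
ft_force: [1.1, -0.0, -6.8]
gripper_width: 0.119
[ 1.11 -0.02 -6.8 ] [ 0.15  -1.581 -0.007] [ 571.77 -242.54  331.35]
```

View pics/t1.png

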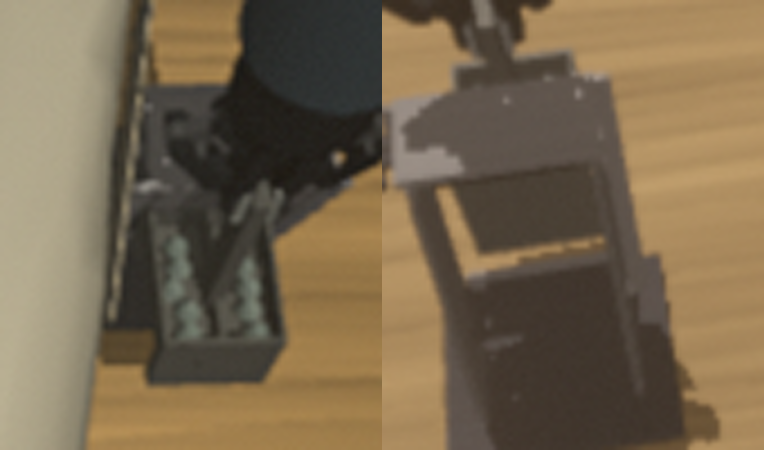

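The top view shows the bin tilted back with its front face visible. The rear view shows a light gap between the plate's bottom edge (540,240) and the lip strip (540,265), so the foot is clear of the lip. I'll slide down along the plate's plane, checking force.

```bash
python3 -m creep '[[0,0,0,-0.5,0,-2,1],[0,0,0,-1,-0.05,-4,1],[0,0,0,-1.6,-0.07,-6,1],[0,0,0,-1.6,-0.07,-6,1],[0,0,0,-1.6,-0.07,-6,1]]'
python3 - <<'E'
from h import *
for i in range(3):
    t=cam('top');o=r.observe();print(np.round(o['ft_force'],2),np.round(o['ft_torque'],3),np.round(o['tcp_pos']*1000,2))
P=cloud(t).reshape(-1,3);P=P[(abs(P[:,1]+.245)<.05)&(P[:,0]>.44)&(P[:,0]<.56)&(P[:,2]>.1)&(P[:,2]<.25)]
for lo in np.arange(.44,.56,.01):
    s=P[(P[:,0]>=lo)&(P[:,0]<lo+.01)]
    e=s[(abs(s[:,1]+.245)>.03)&(abs(s[:,1]+.245)<.042)]
    if len(e)>2:print(round(lo,2),len(e),np.round(np.percentile(e[:,2],[50,90,98])*1000,1),np.round([e[:,1].min(),e[:,1].max()],3))
E
```

```text
clock: 12.53
tcp_pos: [0.5697, -0.2428, 0.3257]
tool_rot: [0.716, -0.686, -0.089, 0.095]
ft_force: [0.2, 0.3, -2.2]
gripper_width: 0.121
[-0.01  0.57 -1.79] [ 0.127 -0.982 -0.009] [ 569.82 -242.78  325.7 ]
[ 0.21 -0.98 -2.96] [ 0.013 -1.034 -0.029] [ 569.87 -242.79  325.66]
[-0.12  0.41 -1.59] [ 0.041 -1.021 -0.015] [ 569.91 -242.75  325.58]
0.46 9 [114.3 121.8 124.2] [-0.283 -0.207]
0.47 38 [138.8 158.6 165.7] [-0.282 -0.206]
0.48 30 [173.  179.3 180.4] [-0.282 -0.206]
0.49 25 [171.2 177.1 178.2] [-0.282 -0.206]
0.5 27 [157.3 175.4 175.9] [-0.281 -0.205]
0.51 32 [157.6 172.5 175.1] [-0.281 -0.205]
0.52 27 [157.2 167.5 170.2] [-0.282 -0.204]
0.53 31 [155.3 167.  170.2] [-0.279 -0.204]
0.54 26 [151.5 163.6 165.6] [-0.28  -0.203]
0.55 25 [147.3 162.  163. ] [-0.278 -0.203]
```

```bash
python3 -m creep '[[0,0,0,-0.6,-0.03,-2.4,1],[0,0,0,-1.3,-0.06,-4.8,1],[0,0,0,-1.9,-0.1,-7.2,1],[0,0,0,-2.6,-0.12,-9.7,1],[0,0,0,-2.6,-0.12,-9.7,1]]'
```

```text
clock: 13.1
tcp_pos: [0.567, -0.2427, 0.3148]
tool_rot: [0.716, -0.686, -0.09, 0.095]
ft_force: [0.1, 0.1, -2.2]
gripper_width: 0.126
```

```bash
python3 -m creep '[[0,0,0,-0.6,-0.03,-2.4,1],[0,0,0,-1.3,-0.06,-4.8,1],[0,0,0,-1.9,-0.1,-7.2,1],[0,0,0,-2.6,-0.12,-9.7,1],[0,0,0,-2.6,-0.12,-9.7,1]]'
```

```text
clock: 13.52
tcp_pos: [0.5644, -0.2428, 0.3052]
tool_rot: [0.716, -0.686, -0.09, 0.095]
ft_force: [0.9, -0.2, -3.0]
gripper_width: 0.125
```

```bash
python3 -m creep '[[0,0,0,-0.6,-0.03,-2.4,1],[0,0,0,-1.3,-0.06,-4.8,1],[0,0,0,-1.9,-0.1,-7.2,1],[0,0,0,-2.6,-0.12,-9.7,1],[0,0,0,-2.6,-0.12,-9.7,1]]'
```

```text
clock: 13.93
tcp_pos: [0.5618, -0.243, 0.2955]
tool_rot: [0.716, -0.686, -0.09, 0.095]
ft_force: [-0.5, -0.7, -1.8]
gripper_width: 0.123
```

```bash
python3 -m creep '[[0,0,0,-0.6,-0.03,-2.4,1],[0,0,0,-1.3,-0.06,-4.8,1],[0,0,0,-1.9,-0.1,-7.2,1],[0,0,0,-2.6,-0.12,-9.7,1],[0,0,0,-2.6,-0.12,-9.7,1]]'
```

```text
clock: 14.35
tcp_pos: [0.5592, -0.2431, 0.2858]
tool_rot: [0.716, -0.686, -0.09, 0.095]
ft_force: [1.3, 0.8, -2.7]
gripper_width: 0.123
```

```bash
python3 -m creep '[[0,0,0,-0.6,-0.03,-2,1],[0,0,0,-1.2,-0.05,-4,1],[0,0,0,-1.6,-0.07,-6,1],[0,0,0,-1.6,-0.07,-6,1],[0,0,0,-1.6,-0.07,-6,1]]'
python3 - <<'E'
from h import *
s=cam('scene');t=cam('wrist')
f=lambda im,k:cv2.resize(im,None,fx=k,fy=k,interpolation=2)
cv2.imwrite('pics/t2.png',f(s['frame'][160:265,135:230],5))
E
```

```text
clock: 14.77
tcp_pos: [0.5578, -0.2433, 0.2804]
tool_rot: [0.716, -0.686, -0.09, 0.095]
ft_force: [0.2, 0.0, -2.6]
gripper_width: 0.124
```

View pics/t2.png

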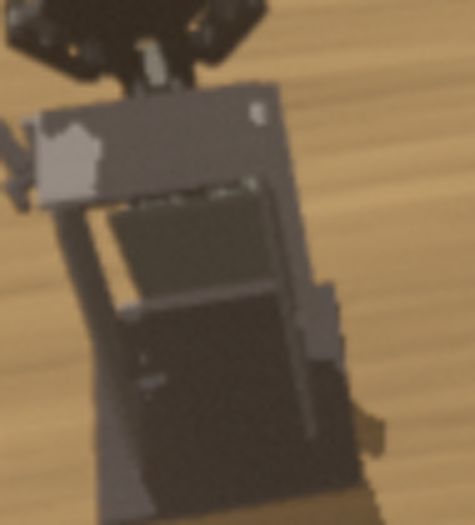

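The plate's top edge is now low behind the rail at (185,195). Tongue top is about z 167 against a rail edge of about 177, so I pull forward.

```bash
python3 -m creep '[[0,0,0,-2,-0.1,0,1],[0,0,0,-4,-0.2,0,1],[0,0,0,-7,-0.3,0,1],[0,0,0,-10,-0.5,0,1],[0,0,0,-10,-0.5,0,1]]'
```

```text
clock: 15.28
tcp_pos: [0.5473, -0.2438, 0.2808]
tool_rot: [0.716, -0.686, -0.09, 0.095]
ft_force: [-0.8, -0.4, -2.2]
gripper_width: 0.122
```

```bash
python3 -m creep '[[0,0,0,-4,-0.2,0,1],[0,0,0,-8,-0.4,0,1],[0,0,0,-12,-0.6,0,1],[0,0,0,-16,-0.8,0,1],[0,0,0,-20,-1,0,1]]'
```

```text
clock: 15.7
tcp_pos: [0.5274, -0.2448, 0.2805]
tool_rot: [0.716, -0.686, -0.09, 0.095]
ft_force: [-0.1, 0.6, -2.6]
gripper_width: 0.123
```

```bash
python3 -m creep '[[0,0,0,-10,-0.5,0,1],[0,0,0,-20,-1,0,1],[0,0,0,-30,-1.4,0,1],[0,0,0,-40,-1.9,0,1],[0,0,0,-50,-2.4,0,1]]'
python3 -m creep '[[0,0,0,-10,-0.5,0,1],[0,0,0,-20,-1,0,1],[0,0,0,-30,-1.4,0,1],[0,0,0,-40,-1.9,0,1],[0,0,0,-50,-2.4,0,1]]'
```

```text
clock: 16.12
tcp_pos: [0.4771, -0.2471, 0.2806]
tool_rot: [0.716, -0.686, -0.09, 0.095]
ft_force: [-0.6, -0.4, -1.8]
gripper_width: 0.121
clock: 16.53
tcp_pos: [0.427, -0.2496, 0.2806]
tool_rot: [0.716, -0.686, -0.09, 0.095]
ft_force: [-0.4, 0.9, -1.9]
gripper_width: 0.122
```

The bin is out. I raise it, level it, then carry it over the cup and spool to the tray at about (0.569, 0.177).

```bash
python3 -m creep '[[0,0,0,0,0,10,1],[0,0,0,0,0,25,1],[0,0,0,0,0,40,1],[0,0,0,0,0,55,1],[0,0,0,0,0,70,1]]'
python3 -m creep '[[0.0025,-0.052,0,0,0,12,1],[0.005,-0.104,0,0,0,20,1],[0.0074,-0.157,0,0,0,25,1],[0.01,-0.209,0,0,0,30,1],[0.0124,-0.2615,0,0,0,30,1]]'
python3 -m creep '[[0,0,0,2,8,0,1],[0,0,0,7,24,0,1],[0,0,0,14,46,0,1],[0,0,0,21,68,0,1],[0,0,0,28,90,0,1]]'
python3 -m creep '[[0,0,0,7,22,0,1],[0,0,0,14,44,0,1],[0,0,0,21,66,0,1],[0,0,0,28,88,0,1],[0,0,0,35,110,0,1]]'
python3 -m creep '[[0,0,0,7,22,0,1],[0,0,0,14,44,0,1],[0,0,0,21,66,0,1],[0,0,0,28,88,0,1],[0,0,0,35,110,0,1]]'
python3 -m creep '[[0,0,0,7,22,0,1],[0,0,0,14,44,0,1],[0,0,0,21,66,0,1],[0,0,0,28,85,0,1],[0,0,0,35,100,0,1]]'
python3 -m creep '[[0,0,0,5,12,0,1],[0,0,0,8,16,0,1],[0,0,0,8,16,0,1],[0,0,0,8,16,0,1],[0,0,0,8,16,0,1]]'
python3 - <<'E'
from h import *
t=cam('top','t3');s=cam('scene','s3');print(r.observe()['tcp_pos'],r.observe()['tool_rot'],r.observe()['ft_force'],r.observe()['ft_torque'])
for c in (t,s):
    P=cloud(c).reshape(-1,3);P=P[(abs(P[:,1]-.177)<.045)&(P[:,0]>.5)&(P[:,0]<.63)&(P[:,2]>.12)&(P[:,2]<.3)]
    for lo in np.arange(.49,.64,.01):
        e=P[(P[:,0]>=lo)&(P[:,0]<lo+.01)]
        e=e[(abs(e[:,1]-.177)>.03)]
        if len(e)>2:print(round(lo,2),len(e),np.round(np.percentile(e[:,2],[2,50,90,98])*1000,1),np.round([e[:,1].min(),e[:,1].max()],3))
cv2.imwrite('pics/t3.png',np.hstack([cv2.resize(t['frame'][120:250,150:290],None,fx=2.8,fy=2.8),cv2.resize(s['frame'][120:250,250:390],None,fx=2.8,fy=2.8)]))
E
```

```text
clock: 16.95
tcp_pos: [0.4279, -0.2496, 0.3519]
tool_rot: [0.716, -0.686, -0.089, 0.095]
ft_force: [0.5, 0.0, -1.3]
gripper_width: 0.12
clock: 17.37
tcp_pos: [0.4281, -0.2498, 0.3824]
tool_rot: [0.722, -0.692, 0.002, -0.001]
ft_force: [-0.1, -0.6, -2.8]
gripper_width: 0.125
clock: 17.78
tcp_pos: [0.4559, -0.1584, 0.3807]
tool_rot: [0.722, -0.692, -0.0, 0.001]
ft_force: [0.4, -0.0, -1.8]
gripper_width: 0.122
clock: 18.2
tcp_pos: [0.4909, -0.0481, 0.3807]
tool_rot: [0.722, -0.692, -0.0, 0.001]
ft_force: [0.4, -0.6, -2.2]
gripper_width: 0.124
clock: 18.62
tcp_pos: [0.5259, 0.0619, 0.3806]
tool_rot: [0.722, -0.692, -0.0, 0.001]
ft_force: [0.2, -1.1, -2.1]
gripper_width: 0.125
clock: 19.03
tcp_pos: [0.5608, 0.1624, 0.3802]
tool_rot: [0.722, -0.692, -0.0, 0.001]
ft_force: [-0.3, 0.3, -1.9]
gripper_width: 0.12
clock: 19.45
tcp_pos: [0.5687, 0.1758, 0.3808]
tool_rot: [0.722, -0.692, 0.0, 0.0]
ft_force: [0.3, -0.4, -1.7]
gripper_width: 0.124
[0.56866613 0.17564814 0.38098295] [ 7.21582542e-01 -6.92328380e-01  1.84181563e-04 -1.24395130e-04] [ 0.573276    0.46366122 -2.65861151] [-0.00833538  
[... 375 characters left out ...]
08.6 220.4 220.6] [0.141 0.143]
0.6 4 [204.6 212.8 216.4 216.8] [0.141 0.143]
0.61 4 [150.3 158.9 171.5 173.4] [0.14  0.145]
0.62 8 [146.  174.7 274.4 275.3] [0.14  0.145]
0.52 42 [147.  203.9 215.9 218.8] [0.134 0.21 ]
0.53 62 [144.4 177.8 215.8 217.2] [0.134 0.211]
0.54 20 [188.  210.7 215.8 216. ] [0.135 0.212]
0.55 16 [188.4 207.4 216.8 218.3] [0.135 0.139]
0.56 13 [187.5 204.5 215.5 217. ] [0.136 0.147]
0.57 17 [187.3 203.1 216.5 218. ] [0.136 0.14 ]
0.58 16 [184.2 206.9 216.6 218.1] [0.136 0.14 ]
0.59 14 [185.7 205.4 215.  217. ] [0.137 0.139]
0.6 14 [186.1 204.4 217.5 217.7] [0.137 0.14 ]
0.61 104 [147.4 232.6 273.3 276.3] [0.136 0.218]
0.62 179 [146.3 208.8 261.2 274.6] [0.135 0.216]
```

View pics/t3.png

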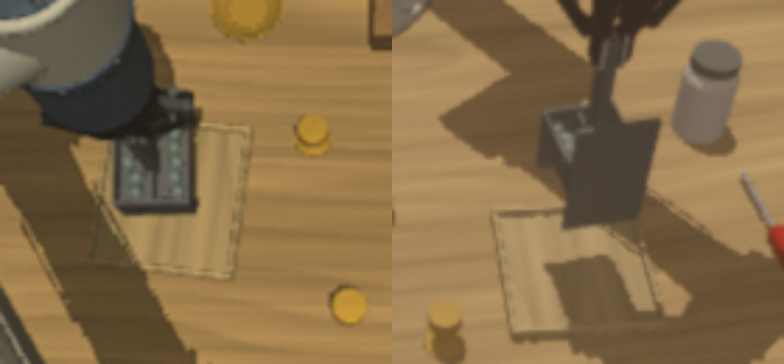

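The bin hangs level (rim at 219 everywhere) over the tray, and the tray edges are clear all round in both views. I'm lowering it.

```bash
python3 -m creep '[[0,0,0,0,0,-12,1],[0,0,0,0,0,-34,1],[0,0,0,0,0,-58,1],[0,0,0,0,0,-82,1],[0,0,0,0,0,-100,1]]'
python3 -m creep '[[0,0,0,0,0,-12,1],[0,0,0,0,0,-20,1],[0,0,0,0,0,-26,1],[0,0,0,0,0,-30,1],[0,0,0,0,0,-30,1]]'
python3 -m creep '[[0,0,0,0,0,-1,1],[0,0,0,0,0,-2,1],[0,0,0,0,0,-3,1],[0,0,0,0,0,-4,1],[0,0,0,0,0,-4,1]]'
python3 -m creep '[[0,0,0,0,0,-0.5,1],[0,0,0,0,0,-1,1],[0,0,0,0,0,-1.5,1],[0,0,0,0,0,-1.5,1],[0,0,0,0,0,-1.5,1]]'
```

```text
clock: 19.97
tcp_pos: [0.5681, 0.1756, 0.2788]
tool_rot: [0.722, -0.692, -0.0, 0.001]
ft_force: [-0.1, -0.4, -2.9]
gripper_width: 0.123
clock: 20.38
tcp_pos: [0.5688, 0.1763, 0.2503]
tool_rot: [0.722, -0.692, -0.0, 0.0]
ft_force: [-0.0, 0.6, -1.5]
gripper_width: 0.12
clock: 20.8
tcp_pos: [0.5689, 0.1765, 0.2465]
tool_rot: [0.722, -0.692, 0.0, 0.0]
ft_force: [-0.0, -0.6, -2.8]
gripper_width: 0.123
clock: 21.22
tcp_pos: [0.5689, 0.1764, 0.245]
tool_rot: [0.722, -0.692, 0.0, 0.0]
ft_force: [0.7, -0.8, -2.2]
gripper_width: 0.124
```

```bash
python3 -m creep '[[0,0,0,0,0,-0.4,1],[0,0,0,0,0,-0.8,1],[0,0,0,0,0,-0.8,1],[0,0,0,0,0,-0.8,1]]'
python3 -m creep '[[0,0,0,0,0,-0.3,1],[0,0,0,0,0,-0.6,1],[0,0,0,0,0,-0.6,1],[0,0,0,0,0,-0.6,1]]'
```

```text
clock: 21.55
tcp_pos: [0.5691, 0.1764, 0.2447]
tool_rot: [0.722, -0.692, 0.0, -0.0]
ft_force: [1.1, 1.2, 1.1]
gripper_width: 0.119
clock: 21.88
tcp_pos: [0.5693, 0.1764, 0.2446]
tool_rot: [0.722, -0.692, 0.001, -0.001]
ft_force: [-0.1, -1.1, 5.2]
gripper_width: 0.123
```

```bash
python3 -m creep '[[0,0,0,0,0,-0.3,1],[0,0,0,0,0,-0.6,1],[0,0,0,0,0,-0.6,1],[0,0,0,0,0,-0.6,1]]'
```

```text
clock: 22.22
tcp_pos: [0.5695, 0.1764, 0.2445]
tool_rot: [0.722, -0.692, 0.001, -0.001]
ft_force: [-0.2, -1.8, 8.0]
gripper_width: 0.123
```

It's in contact (8 N). I ease off, then release in stages and retreat upward.

```bash
python3 -m creep '[[0,0,0,0,0,0.5,1],[0,0,0,0,0,1,1],[0,0,0,0,0,1,1],[0,0,0,0,0,1,1]]' 20
python3 -m creep '[[0,0,0,0,0,0,0.8],[0,0,0,0,0,0,0.7],[0,0,0,0,0,0,0.55],[0,0,0,0,0,0,0.4],[0,0,0,0,0,0,0.3]]' 20
python3 -m creep '[[0,0,0,0,0,0,0.3],[0,0,0,0,0,0,0.3],[0,0,0,0,0,2,0.3],[0,0,0,0,0,8,0.3],[0,0,0,0,0,20,0.3]]'
python3 -m creep '[[0,0,0,0,0,20,0.3],[0,0,0,0,0,45,0.3],[0,0,0,0,0,70,0.3],[0,0,0,0,0,95,0.3],[0,0,0,0,0,110,0.3]]'
python3 -m creep '[[0,0,0,-20,0,0,0.3],[0,0,0,-60,0,0,0.3],[0,0,0,-95,0,0,0.3],[0,0,0,-130,0,0,0.3],[0,0,0,-150,0,0,0.3]]'
python3 -m creep '[[0,0,0,0,0,0,0.3],[0,0,0,0,0,0,0.3]]'
python3 - <<'E'
from h import *
t=cam('top');s=cam('scene')
cv2.imwrite('pics/t4.png',np.hstack([cv2.resize(t['frame'][120:250,150:290],None,fx=2.8,fy=2.8),cv2.resize(s['frame'][120:250,250:390],None,fx=2.8,fy=2.8)]))
for c in (t,s):
    P=cloud(c).reshape(-1,3);P=P[(abs(P[:,1]-.177)<.06)&(P[:,0]>.49)&(P[:,0]<.64)&(P[:,2]<.215)]
    h=P[P[:,2]>.193];print('handle',len(h),np.round(np.median(h,0)*1000,1))
    for lo in np.arange(.51,.61,.01):
        e=P[(P[:,0]>=lo)&(P[:,0]<lo+.01)&(P[:,2]<.1)&(P[:,2]>.06)]
        if len(e)>2:print(round(lo,2),np.round(np.percentile(e[:,2],[90,98])*1000,1))
d=np.load('ab.npz')
# bystanders: change against first top picture
print(r.observe()['ft_force'],r.observe()['gripper_width'],r.observe()['clock'])
cv2.imwrite('pics/full.png',t['frame'])
for n,(u,v) in dict(cup=(262,168),spool=(274,229),jar=(128,252),wrench=(392,268),dish=(237,122),carton=(304,121),driver=(136,190)).items():
    a=d['b'][v-14:v+15,u-14:u+15].astype(int);b=t['frame'][v-14:v+15,u-14:u+15].astype(int);print(n,abs(a-b).mean().round(1))
E
```

```text
clock: 22.55
tcp_pos: [0.5693, 0.1764, 0.2446]
tool_rot: [0.722, -0.692, 0.001, -0.001]
ft_force: [1.3, -1.9, 5.6]
gripper_width: 0.122
clock: 22.97
tcp_pos: [0.5687, 0.1765, 0.2435]
tool_rot: [0.722, -0.692, -0.0, 0.0]
ft_force: [0.0, 0.2, 0.5]
gripper_width: 0.691
clock: 23.38
tcp_pos: [0.5684, 0.1763, 0.2632]
tool_rot: [0.722, -0.692, -0.001, 0.001]
ft_force: [0.0, -0.4, 0.4]
gripper_width: 0.697
clock: 23.8
tcp_pos: [0.5692, 0.1762, 0.3779]
tool_rot: [0.722, -0.692, 0.001, -0.002]
ft_force: [0.4, -0.4, 0.5]
gripper_width: 0.702
clock: 24.22
tcp_pos: [0.4163, 0.1758, 0.3753]
tool_rot: [0.722, -0.692, -0.0, -0.001]
ft_force: [0.2, 0.4, 0.5]
gripper_width: 0.701
clock: 24.38
tcp_pos: [0.4182, 0.1764, 0.3754]
tool_rot: [0.722, -0.692, 0.0, -0.001]
ft_force: [0.6, 0.1, 0.4]
gripper_width: 0.7
handle 41 [571.1 177.3 203.2]
0.52 [83.1 84.6]
0.53 [78.6 79.9]
0.54 [79.7 81.2]
0.55 [81.6 86.3]
0.56 [82.9 84.6]
0.57 [82.4 84. ]
0.58 [82.  83.3]
0.59 [81.7 84.1]
0.6 [80.3 82.1]
handle 49 [573.7 173.4 202.7]
0.52 [80.  82.2]
0.53 [80.4 83.3]
0.54 [79.6 81.3]
0.55 [81.3 85. ]
0.56 [90.5 97.3]
0.57 [94.5 98.5]
0.58 [98.  98.2]
0.59 [79.5 80.4]
0.6 [78.5 80.1]
[-0.67174371 -0.68887103 -0.25950118] 0.6994063360906589 24.4833
cup 4.5
spool 4.6
jar 53.1
wrench 4.3
dish 4.3
carton 4.0
driver 44.6
```

View pics/t4.png

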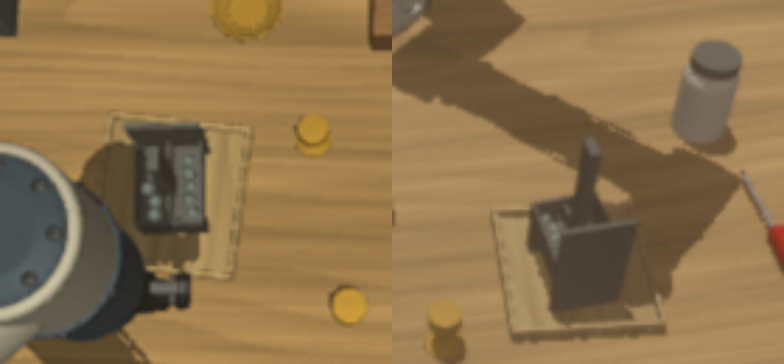

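The bin stands upright in the tray with walls clear all round. Its handle top is at z ≈ 203 (expected 204) and its rim at about 80 (expected 80). The jar and driver differ only because the arm and its shadow cover them in the top view. I'll check them in the scene view and hand in.

Run:
```python
from h import *
d=np.load('ab.npz');s=cloud(cam('scene'))
for n,(u,v) in dict(jar=(363,153),driver=(393,213)).items():
    print(n,np.nanmean(abs(d['za'][v-12:v+13,u-10:u+11]-s[v-12:v+13,u-10:u+11])).round(4))
print(r.close_job())
```

```text
jar 0.0018
driver 0.0015
the job is handed in; nothing more can be done
None
```

The bin is out of the rack, set down in the tray and released, and I've handed the job in at about 24.5 s on the robot's clock. No verdict was reported.

- **Lift and tilt:** I gripped the handle and lifted about 20 mm until the pad gave, so h is roughly 13 mm. I then tilted the bin back 15° rather than the stated 18°, because that gave the handle more clearance from the rack top. The pad load stayed around 4–6 N.
- **Draw out:** I slid it about 50 mm down along its plate and pulled it clear with only its own weight (about 2–3 N) on the wrist.
- **Set down:** I levelled it, carried it over the cup and spool and lowered it to contact. Net force reached about 10 N, against the 30 N limit.

**Last checks:**
- **Position:** the handle top is at z ≈ 203 mm, where 204 is right for standing on the tray floor. The handle is at about (0.572, 0.175) m, within a few mm of the tray centre I measured at (0.569, 0.177).
- **Level:** the rim is level to within the measurement noise.
- **Bystanders:** cup, spool, wrench, dish and carton look unchanged in the top view. The jar and driver checks failed in the top view, where the arm and its shadow cover them. In the scene camera's depth they are unchanged to within 2 mm.
- **Disagreement:** the two cameras differ by about 4 mm in y, which doesn't matter at these tolerances.
- **Early side load:** just after gripping, the plate leaned on the rack with about 2–3 N until I eased it back 1 mm.

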